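# Fit the heat shield and spin the friction wheel

## Task

Put the heat shield back on the tube-turning machine: set it gently down over its two posts, flat sheet towards the rubber-tyred wheel and the shaft in its slot, until both feet are fully home and upright, and let go of it. Then check that the wheel turns freely without rubbing: stroke its tyre lightly with the fingers (never more than 12 N on the wheel or its shaft), take the hand away and let the wheel run on by itself, at a quarter turn a second or faster, for at least a full second. Leave the shield home, the wheel touched by nothing, and the other things on the bench where they are.

Things in the scene. Friction and masses are not known exactly. Their poses are not given: they have to be found in the camera images.
- machine: Fixed bench machine for turning glass tube. Grey base plate 190 (x) x 370 (y) x 12 mm; origin at the centre of its underside; z up. Two upright steel sheets across x (y = -15 and +165 mm, 116 mm high) carry the roller head: two shafts along y (x = -30 and +30 mm) with aluminium discs. The front shaft (x = -30, 14 mm thick) runs out past the upright to y = -110 mm.
- seat (a point): Machine point midway between the two locating posts, on the plate's upper face (machine x = -30, y = -55, z = 12 mm); axes as the machine's. The shield's origin belongs here. The steel posts stand 45 mm to either side along x: 9 mm thick, 22 mm high over the plate, their top 6 mm tapered to 3 mm.
- wheel_nominal (a point): Middle of the friction wheel (end of the front shaft, rubber tyre, spokes; 110 mm across, 24 mm wide, axis along machine y) if its head is set at mid height: machine x = -30, y = -93, z = 80 mm. The head is clamped in slots, its height not measured: the real middle lies up to 9 mm above or below, so the tyre's top is 126 to 144 mm over the bench: feel or look.
- motor (a point): Machine point on top of the gearmotor, fixed, swung back clear of the wheel (machine x = 52, y = -148, z = 101 mm). Motor and its small roller span machine x = 30 to 74, y = -183 to -82 mm, up to 102 mm high.
- rotor (a joint): Angle (rad) of the front shaft with friction wheel and two discs, endless; positive moves the top of the wheel to machine +x. Nearly free bearings: a spin of 3 rad/s runs down in some 5 to 6 s; inertia about 0.003 kg m2. The shaft sits in rubber bushes, so the wheel gives about 0.1 mm per newton pressed down. Tyre friction about 0.9. It takes 12 N at most.
- shield: Loose steel heat shield, 0.34 to 0.55 kg, standing on two feet; origin midway between them at their underside. Flat sheet 130 wide (x), 138 high, 3 mm thick at y = -23 to -20 mm, with an open-bottomed slot for the shaft, 30 wide, 98 mm high. Feet 34 x 40 x 12 mm at x = -45 and +45 mm with upright 11 mm through-holes at y = 0. Home: axes parallel to the machine's, sheet 3 mm from the wheel.
- shield_grip (a point): Point in the shield's black grip: a block 60 mm long (shield x), 12 mm thick (y), standing from 138 to 178 mm over the feet on the sheet's bent-over top flange (y = -23 to +17 mm, 135 to 138 mm high). The point is in its middle, 160 mm up, shield y = -4 mm.
- shield_face (a point): Point at the lower edge of the shield's flat outer face (shield x = 0, y = -23, z = 0 mm): the face that goes next to the wheel, on the wheel's machine +y side.
- reamer_big: Bystander: fluted carbon reamer with wooden handle, standing, 48 mm across, 105 mm high, origin under its middle.
- reamer_small: Bystander: smaller fluted carbon reamer, standing, 36 mm across, 105 mm high.
- tweezers: Bystander: steel tweezers lying, 150 mm long.
- bell: Bystander: polished steel forming cone, 48 mm across, 62 mm high.
- spare_disc: Bystander: spare aluminium roller disc lying flat, 70 mm across, 9 mm thick.
- jar: Bystander: amber glass jar, 56 mm across, 85 mm high.
- paddle: Bystander: graphite paddle with wooden handle, lying, about 200 mm long.
- beaker: Bystander: glass beaker, 64 mm across, 85 mm high.
Mind the look-alikes: they are no part of the job. What is shaped like the shield but yellow is not meant.

How it is judged:
By the outcome, as a careful person would: the job done as asked, in the order asked, and still so for the second after the job is handed in, with the robot touching nothing.
It also fails if it takes over 58 s, if anything falls off the work surface, if the arm or the gripper's body presses on something with over 40 N, if the wrist force passes 120 N, or if a joint passes its speed limit or range.

## Robot

A 6-joint arm with a two-finger parallel gripper is mounted at the origin on the work surface. World frame = base frame: x ahead of the robot, y to its left, z up, the work surface at z = 0. Lengths are in m, angles in rad, forces in N, time in s.
With the tool pointing down it reaches from about 0.25 to 0.775 m from the base axis. Payload 4 kg.
Tool frame: the origin (TCP) lies at the very end of the fingers, on their centre line; the grasp point (between the pads) lies 19 mm behind it (robot.grip_point_offset is the distance from the TCP to the grasp point, in m); z points along the fingers, x is the direction in which the jaws open and shut, and the axes are right-handed (so a half turn about z gives the same grasp; the last joint's range is limited). The gripper opens to 94 mm and grips with 3 to 60 N. Pads are 16 mm wide; open, the fingers measure 119 mm over their backs; the gripper's body (75 mm by 177 mm) begins 78 mm behind the grasp point.
Start: joints at [-1.366, 0.087, 1.371, -0, 1.684, -0.103], TCP at [0.167, -0.524, 0.206] pointing down, gripper open.
Joint ranges: [-3.1, 3.1], [-0.76, 2.03], [0.27, 2.55], [-1.08, 4.22], [0.17, 2.65], [-2.57, 2.57]. Speed limits (rad/s): [2.79, 2.79, 3.14, 3.14, 3.14, 3.14].

## Interface

Orientations are given as [roll, pitch, yaw] about the fixed x, y, z axes, in that order (R = Rz(yaw) Ry(pitch) Rx(roll)).
In Python, from bench import robot gives the robot as it stands.
- The arm moves only by the shell command python3 -m inch 'ROWS'. ROWS is text: rows parted by semicolons, each of 5 numbers parted by spaces: the shift along the tool's x, y, z in cm, then the turn about the tool's z in rad, then the closure, from 0 (fully open) to 1 (shut). In form: tx ty tz spin claw; .... A call has 1 to 20 rows; each row is the pose to reach, as a shift and turn from the pose measured when the call began, along the tool's axes at that moment; what a row does not reach only later rows make up. A row lasts 1/12 s, in which the tool goes at most 41.7 mm and 7.16 degrees, less where a joint would pass 70% of its speed; a pose out of reach is approached as far as the arm can. A call with a gripper value outside its range is refused whole. The fingers move at their own pace and stop on an object; the grip force is fixed at half the most. Time passes only in rows, so rows that repeat a pose let the fingers close. It gives the time, the measured TCP pose, the force and the opening at its end, in the units of the state.
- robot.get_obs(): the state, without advancing time (a new reading comes with each control period).
- robot.snapshot(name): name is "side" or "top"; returns (picture, depth): 384x512x3 uint8, blue, green, red; 384x512 float32, m along the optical axis (not along the pixel's ray), 0 where there is no reading.
- robot.camera_info(name): a dict with "K" (3x3 intrinsics, pixels), "extrinsics" (4x4, takes a point from world to camera coordinates). Camera axes: x right, y down, z forward; pixel columns grow to the right and rows downward; lengths in m; the calibration is good to about 2 mm. A picture is of the moment at which its call begins. camera_info takes no time and is no camera call.
- robot.close_job(): hands the job in, once; it reports no verdict.
The state is a dict: "time": time; "joint_positions": joint angles; "qvel": joint speeds; "joint_torque": joint torques, N m; "tool_pos": TCP position; "ee_rot": TCP orientation; "wrist_force": force on the tool from outside, world axes, zero at the start; "wrist_torque": the same for the moment, N m; "width": finger opening in m.
Only numpy, scipy, OpenCV 4.12 (cv2) and the standard library are available. Lean on these libraries where they do the work, as an engineer would, in place of code of your own. Each camera call takes 0.05 s, during which the arm holds its last target.

## Working session

There is one attempt and no reset: what is moved stays moved. The work goes in short steps, Python scripts to look and compute and a shell command to move; the robot and the scene stay as the last step left them, time stands still between calls to the robot, and variables do not carry over. Pictures are saved under pics/ and viewed, and the job is handed in when it is done.

```bash
ls; mkdir -p pics; cat > h.py <<'E'
from bench import robot
import numpy as np, cv2
def cam(n):
    c=robot.camera_info(n); return np.array(c["K"]),np.array(c["extrinsics"])
def w2p(n,p):
    K,E=cam(n); q=E[:3,:3]@np.array(p,float)+E[:3,3]; q=K@q; return q[:2]/q[2]
def ray(n,u,v):
    K,E=cam(n); R=E[:3,:3]; o=-R.T@E[:3,3]; d=R.T@np.linalg.inv(K)@np.array([u,v,1.]); return o,d
def onz(n,u,v,z):
    o,d=ray(n,u,v); return o+d*(z-o[2])/d[2]
def cloud(n,D):
    K,E=cam(n); v,u=np.mgrid[0:D.shape[0],0:D.shape[1]]
    q=np.stack([u,v,np.ones_like(u)],-1)@np.linalg.inv(K).T*D[...,None]
    return (q-E[:3,3])@E[:3,:3]
E
python3 - <<'E'
from h import *
for n in("side","top"):
    p,d=robot.snapshot(n); cv2.imwrite(f"pics/{n}0.png",p); np.save(f"{n}0.npy",d)
    K,E=cam(n); print(n,K.round(1).tolist(),(-E[:3,:3].T@E[:3,3]).round(3),E[:3,:3].round(2).tolist())
o=robot.get_obs();print(o)
E
```

```text
pics
side [[363.5, 0.0, 256.1], [0.0, 363.5, 189.6], [0.0, 0.0, 1.0]] [-0.12   0.619  0.76 ] [[-0.67, -0.75, 0.02], [-0.44, 0.37, -0.82], [0.61, -0.56, -0.57]]
top [[433.1, 0.0, 257.0], [0.0, 433.1, 193.5], [0.0, 0.0, 1.0]] [ 0.338 -0.021  1.682] [[-0.03, -1.0, -0.0], [-0.99, 0.03, -0.14], [0.14, -0.0, -0.99]]
{'time': 0.1, 'joint_positions': array([-1.36607923e+00,  8.78504164e-02,  1.37206640e+00, -2.33930221e-05,
        1.68362563e+00, -1.03117149e-01]), 'qvel': array([ 0.00125715, -0.00044998, -0.00457496,  0.0001524 ,  0.0010049 ,
        0.00143452]), 'joint_torque': array([ 1.42732722e-03, -3.41252625e+01, -3.03301013e+01,  7.20081059e-02,
        3.04207450e-02, -1.01140602e-04]), 'tool_pos': array([ 0.16652528, -0.52366592,  0.20445663]), 'ee_rot': array([-3.14141508e+00,  1.94182981e-03, -1.26296452e+00]), 'wrist_force': array([ 0.24872321, -0.23873185,  0.88347408]), 'wrist_torque': array([ 0.05512691, -0.01283474,  0.03272115]), 'width': 0.09373605776737344}
```

View pics/side0.png

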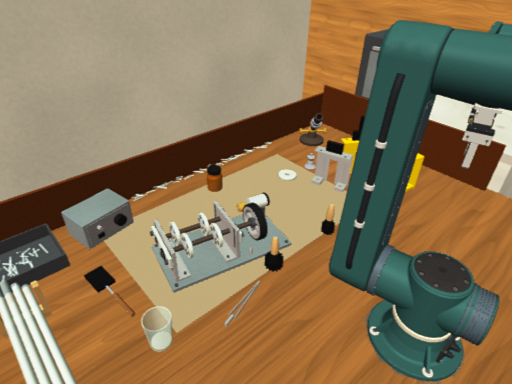

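View pics/top0.png

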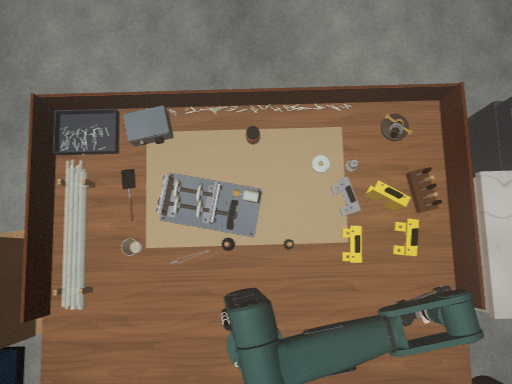

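Top view: machine at about (210,205) with the wheel at (232,214). The grey shield is at (347,196), and the yellow look-alikes are at (388,193), (353,244) and (407,237). I'll zoom in for measurement.

```bash
python3 - <<'E'
from h import *
t=cv2.imread("pics/top0.png"); s=cv2.imread("pics/side0.png")
cv2.imwrite("pics/zm.png",cv2.resize(t[165:245,150:270],None,fx=6.5,fy=6.5,interpolation=cv2.INTER_CUBIC))
cv2.imwrite("pics/zs.png",cv2.resize(t[165:225,325:375],None,fx=10,fy=10,interpolation=cv2.INTER_CUBIC))
cv2.imwrite("pics/zside.png",cv2.resize(s[170:300,140:300],None,fx=4.5,fy=4.5,interpolation=cv2.INTER_CUBIC))
cv2.imwrite("pics/zside2.png",cv2.resize(s[130:200,295:365],None,fx=8,fy=8,interpolation=cv2.INTER_CUBIC))
E
```

```text
(no output)
```

View pics/zm.png

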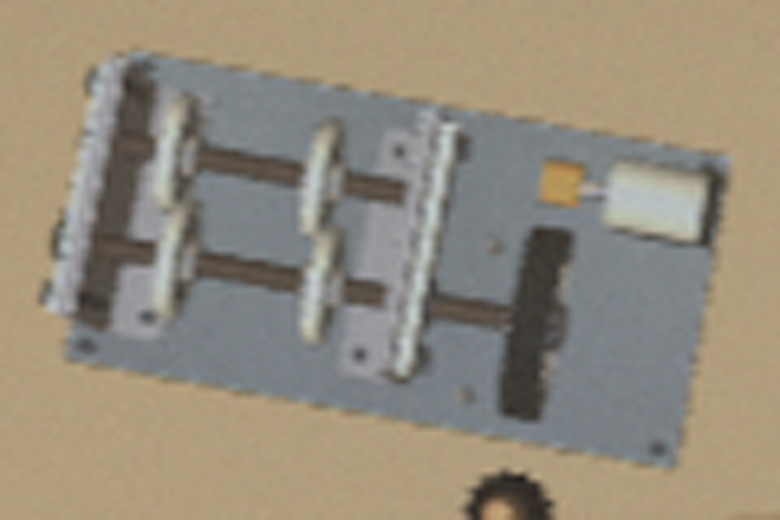

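View pics/zs.png

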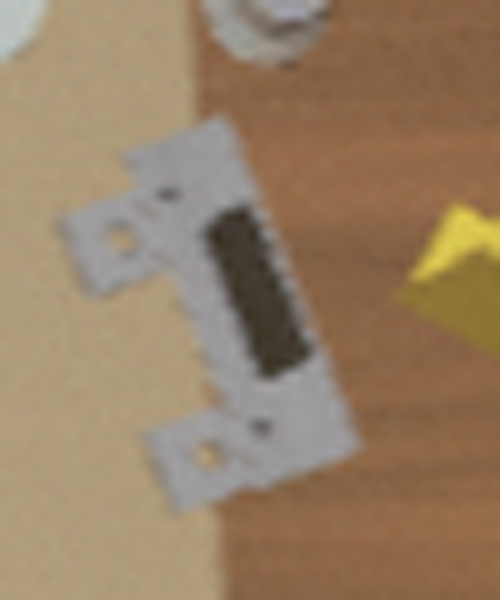

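View pics/zside.png

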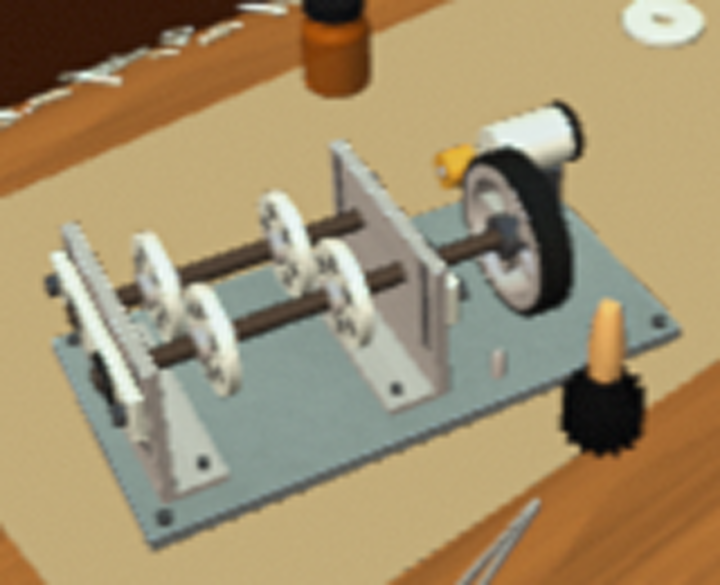

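View pics/zside2.png

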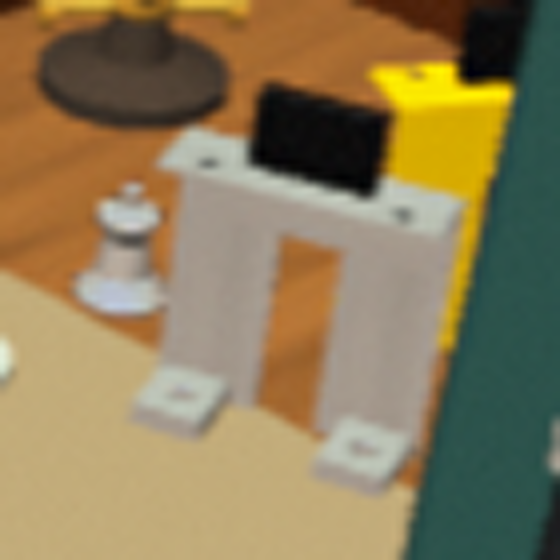

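```bash
python3 - <<'E'
from h import *
t=cv2.imread("pics/top0.png"); D=np.load("top0.npy"); P=cloud("top",D)
print("bench z", P[215:240,300:330,2].mean(),P[215:240,300:330,2].std())
z=P[...,2]
# plate: blueish-grey mask
hsv=cv2.cvtColor(t,cv2.COLOR_BGR2HSV)
roi=np.zeros(z.shape,bool); roi[165:245,150:272]=1
def px(x,y,x0,y0,f): return (x+.5)/f-.5+x0,(y+.5)/f-.5+y0
C=[onz("top",*px(x,y,150,165,6.5),.012) for x,y in((728,158),(675,465),(68,360))]
for c in C: print("corner",c.round(4))
print(np.linalg.norm(C[1]-C[0]),np.linalg.norm(C[2]-C[1]))
for nm,(x,y) in dict(postfar=(494,245),postnear=(467,396)).items():
    print(nm,onz("top",*px(x,y,150,165,6.5),.034).round(4))
# side near post top
print("side post top",onz("side",*px(499,352,140,170,4.5),.034).round(4))
# mask
m=((hsv[...,0]>90)&(hsv[...,0]<120)&(hsv[...,1]>20)&roi).astype(np.uint8)*255
m=cv2.morphologyEx(m,cv2.MORPH_CLOSE,np.ones((9,9)))
cs,_=cv2.findContours(m,cv2.RETR_EXTERNAL,cv2.CHAIN_APPROX_NONE)
c=max(cs,key=cv2.contourArea); pts=np.array([onz("top",*p[0],.012)[:2] for p in c],np.float32)
r=cv2.minAreaRect(pts*1000); print(r)
# wheel
for (u0,u1,v0,v1) in((224,244,196,236),):
    q=P[v0:v1,u0:u1].reshape(-1,3); q=q[(q[:,2]>.1)]; print(len(q)); print(q[np.argsort(-q[:,2])[:40]].round(4))
# shield
hx=[onz("top",*px(x,y,325,165,10),.012) for x,y in((120,239),(208,455))]
print("holes",np.array(hx).round(4),np.linalg.norm(hx[0]-hx[1]))
g=(t.max(2)<90); g[:197-15]=0
roi=np.zeros(z.shape,bool); roi[184:206,343:358]=1
gm=roi&(t.max(2)<85); v,u=np.nonzero(gm)
q=np.array([onz("top",a,b,.178)[:2] for a,b in zip(u,v)],np.float32)
print("grip",cv2.minAreaRect(q*1000),q.mean(0),P[gm].mean(0),np.median(P[gm][:,2]))
E
```

```text
bench z 0.004225501564743078 0.061458628434390615
corner [ 0.5859 -0.0452  0.012 ]
corner [ 0.4035 -0.0086  0.012 ]
corner [0.4755 0.3502 0.012 ]
0.18610869333871985 0.36592778935074327
postfar [0.5346 0.0945 0.034 ]
postnear [0.4461 0.1118 0.034 ]
side post top [0.4436 0.1179 0.034 ]
((531.05224609375, 151.61087036132812), (359.5429382324219, 184.52243041992188), 77.98149871826172)
197
[[ 0.3381 -0.0206  1.6825]
 [ 0.3381 -0.0206  1.6825]
 [ 0.4716  0.0718  0.147 ]
 [ 0.4752  0.0717  0.1469]
 [ 0.4826  0.0752  0.1453]
 [ 0.4861  0.0716  0.1448]
 [ 0.4787  0.0611  0.144 ]
 [ 0.4861  0.0681  0.1439]
 [ 0.4753  0.0648  0.1435]
 [ 0.4722  0.0791  0.1426]
 [ 0.4753  0.0613  0.1425]
 [ 0.4792  0.0719  0.1423]
 [ 0.5042  0.0679  0.142 ]
 [ 0.4647  0.0651  0.1418]
 [ 0.4902  0.0789  0.1414]
 [ 0.4866  0.079   0.1414]
 [ 0.5006  0.0644  0.1414]
 [ 0.5044  0.0715  0.1414]
 [ 0.4863  0.0647  0.1412]
 [ 0.4932  0.0574  0.1411]
 [ 0.504   0.0572  0.141 ]
 [ 0.4862  0.0612  0.1406]
 [ 0.4902  0.0754  0.1405]
 [ 0.4723  0.0757  0.1404]
 [ 0.4828  0.0648  0.1403]
 [ 0.4725  0.0829  0.1403]
 [ 0.4653  0.0794  0.1403]
 [ 0.4684  0.0615  0.14  ]
 [ 0.4757  0.0685  0.1399]
 [ 0.4867  0.0755  0.1398]
 [ 0.4899  0.0611  0.1397]
 [ 0.4653  0.0759  0.1392]
 [ 0.4831  0.072   0.1392]
 [ 0.4973  0.0682  0.1391]
 [ 0.4936  0.0647  0.1391]
 [ 0.4971  0.0575  0.1388]
 [ 0.4941  0.079   0.1388]
 [ 0.4793  0.065   0.1387]
 [ 0.4619  0.0832  0.1387]
 [ 0.4689  0.0759  0.1382]]
holes [[ 0.5796 -0.3375  0.012 ]
 [ 0.4942 -0.3671  0.012 ]] 0.09041751474453306
grip ((536.5255737304688, -352.21112060546875), (56.54932403564453, 17.70215606689453), 19.363494873046875) [ 0.53561646 -0.35261658] [ 0.53363131 -0.3489791   0.19451399] 0.1769508489386872
```

```bash
cat >> h.py <<'E'
from scipy.spatial.transform import Rotation as Ro
def shift(p,yaw=None):
    o=robot.get_obs(); R=Ro.from_euler("xyz",o["ee_rot"]); d=R.inv().apply(np.array(p)-o["tool_pos"])*100
    s=None if yaw is None else -((yaw-o["ee_rot"][2]+np.pi)%(2*np.pi)-np.pi)
    print("shift cm",d.round(2),"spin",None if s is None else round(s,3),"t",round(o["time"],2),"pos",o["tool_pos"].round(4),"rpy",o["ee_rot"].round(4),"F",o["wrist_force"].round(1),"w",round(o["width"],4),"q",o["joint_positions"].round(2))
E
python3 - <<'E'
from h import *
shift([.5375,-.355,.21],-1.237)
shift([.5375,-.355,.148],-1.237)
E
```

```text
shift cm [ -4.83 -40.46  -0.54] spin -0.026 t 0.1 pos [ 0.1665 -0.5237  0.2045] rpy [-3.1414e+00  1.9000e-03 -1.2630e+00] F [ 0.2 -0.2  0.9] w 0.0937 q [-1.37  0.09  1.37 -0.    1.68 -0.1 ]
shift cm [ -4.82 -40.46   5.66] spin -0.026 t 0.1 pos [ 0.1665 -0.5237  0.2045] rpy [-3.1414e+00  1.9000e-03 -1.2630e+00] F [ 0.2 -0.2  0.9] w 0.0937 q [-1.37  0.09  1.37 -0.    1.68 -0.1 ]
```

```bash
python3 -m inch '-0.4 -3 -1.5 -0.01 0; -0.8 -6 -2 -0.026 0; -1.2 -9.5 -2 -0.026 0; -1.6 -13 -2 -0.026 0; -2 -16.5 -2 -0.026 0; -2.4 -20 -2 -0.026 0; -2.8 -23.5 -2 -0.026 0; -3.2 -27 -2 -0.026 0; -3.6 -30.5 -2 -0.026 0; -4.1 -34 -2 -0.026 0; -4.4 -37 -2 -0.026 0; -4.7 -39.5 -1.5 -0.026 0; -4.83 -40.46 -1 -0.026 0; -4.83 -40.46 -0.5 -0.026 0; -4.83 -40.46 -0.5 -0.026 0;-4.83 -40.46 -0.5 -0.026 0'; python3 - <<'E'
from h import *
shift([.5375,-.355,.148],-1.237)
p,d=robot.snapshot("side"); cv2.imwrite("pics/side1.png",cv2.resize(p[100:220,270:400],None,fx=5,fy=5,interpolation=cv2.INTER_CUBIC))
E
```

```text
time: 1.43
tool_pos: [0.5359, -0.3557, 0.2087]
ee_rot: [3.14, 0.003, -1.239]
wrist_force: [-0.6, 0.0, 0.1]
width: 0.094
shift cm [ 0.   -0.18  6.07] spin -0.002 t 1.43 pos [ 0.5359 -0.3557  0.2087] rpy [ 3.14    0.0033 -1.2385] F [-0.6  0.   0.1] w 0.094 q [-0.67  0.3   1.12  0.    1.73  0.56]
```

View pics/side1.png

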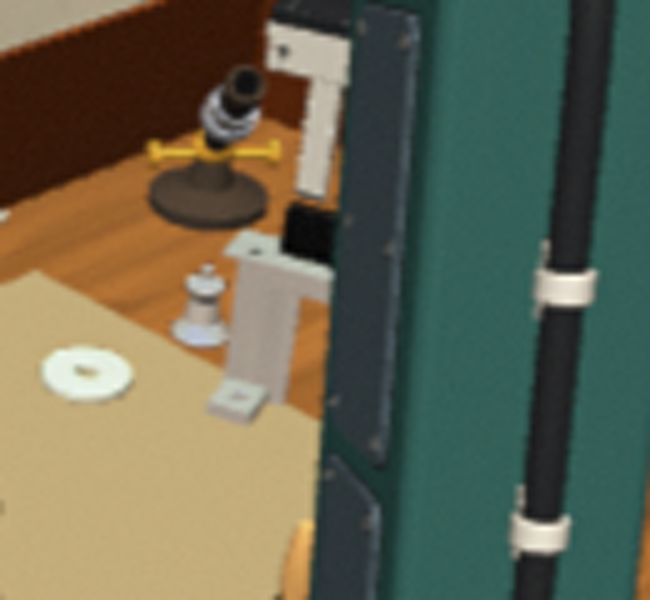

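The arm hides half of it, but the visible finger sits above and beside the grip block. Descend, then close.

```bash
python3 -m inch '0 -0.18 1.5 0 0; 0 -0.18 3 0 0; 0 -0.18 4.5 0 0; 0 -0.18 5.5 0 0; 0 -0.18 6 0 0; 0 -0.18 6 0 0; 0 -0.18 6 0 0.3; 0 -0.18 6 0 0.6; 0 -0.18 6 0 0.8; 0 -0.18 6 0 1; 0 -0.18 6 0 1; 0 -0.18 6 0 1; 0 -0.18 6 0 1; 0 -0.18 6 0 1; 0 -0.18 6 0 1; 0 -0.18 6 0 1;0 -0.18 6 0 1'; python3 - <<'E'
from h import *
shift([.5375,-.355,.148],-1.237)
p,d=robot.snapshot("top"); cv2.imwrite("pics/top2.png",cv2.resize(p[150:230,310:400],None,fx=7,fy=7,interpolation=cv2.INTER_CUBIC))
E
```

```text
time: 2.9
tool_pos: [0.5376, -0.3553, 0.1494]
ee_rot: [3.141, 0.002, -1.239]
wrist_force: [-0.1, -0.2, -0.5]
width: 0.0242
shift cm [-0.03  0.    0.14] spin -0.002 t 2.9 pos [ 0.5376 -0.3553  0.1494] rpy [ 3.1409e+00  2.3000e-03 -1.2389e+00] F [-0.1 -0.2 -0.5] w 0.0242 q [-0.67  0.32  1.21  0.    1.62  0.57]
```

View pics/top2.png

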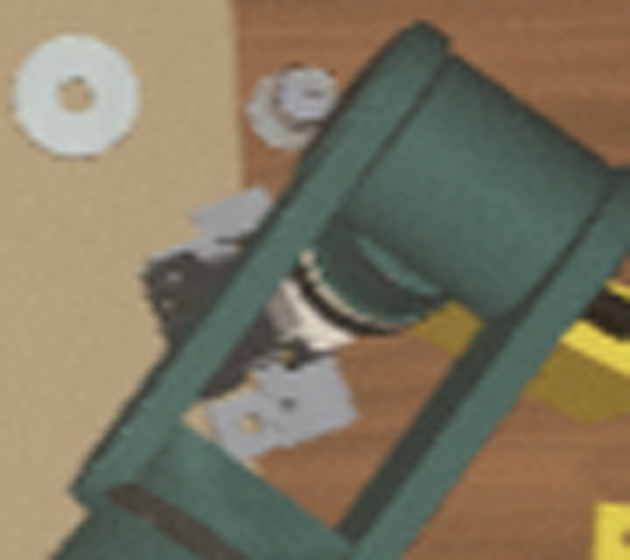

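Aligned and still closing (24 mm). Keep closing.

```bash
python3 -m inch '0 0 0 0 1;0 0 0 0 1;0 0 0 0 1;0 0 0 0 1;0 0 0 0 1;0 0 0 0 1;0 0 0 0 1'; python3 - <<'E'
from h import *
o=robot.get_obs(); print(o["tool_pos"],o["ee_rot"],o["wrist_force"],o["width"])
E
```

```text
time: 3.53
tool_pos: [0.5376, -0.3554, 0.1494]
ee_rot: [3.141, 0.002, -1.239]
wrist_force: [0.6, -0.5, -0.2]
width: 0.0118
[ 0.53756794 -0.35535538  0.14941504] [ 3.14079965e+00  2.33788412e-03 -1.23905254e+00] [ 0.57154981 -0.46931832 -0.20145386] 0.011847738168663309
```

```bash
python3 -m inch '0 0 -0.3 0 1; 0 0 -0.8 0 1; 0 0 -1.6 0 1; 0 0 -2.6 0 1; 0 0 -4 0 1;0 0 -5.5 0 1;0 0 -7 0 1;0 0 -8.5 0 1;0 0 -10 0 1;0 0 -11.5 0 1;0 0 -13 0 1; 0 0 -14.5 0 1; 0 0 -16 0 1; 0 0 -17 0 1; 0 0 -17.5 0 1; 0 0 -17.5 0 1'; python3 - <<'E'
from h import *
shift([.489,-.0,.325],-1.766)
shift([.489,.0999,.325],-1.766)
p,d=robot.snapshot("side"); cv2.imwrite("pics/side3.png",p)
E
```

```text
time: 4.87
tool_pos: [0.5382, -0.356, 0.327]
ee_rot: [-3.14, -0.001, -1.239]
wrist_force: [0.2, -0.9, -4.5]
width: 0.0119
shift cm [-35.26  -6.94   0.17] spin 0.527 t 4.87 pos [ 0.5382 -0.356   0.327 ] rpy [-3.1401e+00 -1.1000e-03 -1.2390e+00] F [ 0.2 -0.9 -4.5] w 0.0119 q [-0.67  0.32  0.85  0.    1.96  0.57]
shift cm [-44.7  -10.2    0.16] spin 0.527 t 4.87 pos [ 0.5382 -0.356   0.327 ] rpy [-3.1401e+00 -1.1000e-03 -1.2390e+00] F [ 0.2 -0.9 -4.5] w 0.0119 q [-0.67  0.32  0.85  0.    1.96  0.57]
```

View pics/side3.png

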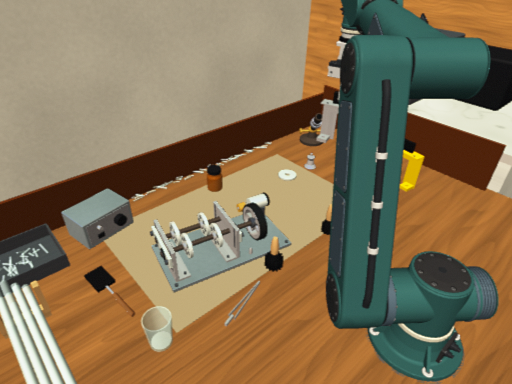

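Shield is held and upright. Carry it to above the seat.

```bash
python3 -m inch '-0.5 -0.1 0 0 1; -1.5 -0.3 0 0.02 1; -3.2 -0.7 0 0.05 1; -5.5 -1.2 0 0.08 1; -8.2 -1.9 0 0.12 1; -11 -2.5 0 0.16 1; -14 -3.2 0 0.2 1; -17 -3.9 0 0.24 1; -20 -4.6 0 0.28 1; -23 -5.2 0 0.32 1; -26 -5.9 0 0.36 1; -29 -6.6 0 0.4 1; -32 -7.3 0 0.43 1; -35 -8 0 0.46 1; -37.8 -8.6 0 0.49 1; -40.3 -9.2 0 0.51 1; -42.3 -9.7 0 0.527 1; -43.7 -10 0 0.527 1; -44.5 -10.2 0.1 0.527 1; -44.7 -10.2 0.2 0.527 1'; python3 - <<'E'
from h import *
shift([.4893,.0999,.325],-1.766)
E
```

```text
time: 6.58
tool_pos: [0.4881, 0.1015, 0.3231]
ee_rot: [3.14, 0.001, -1.764]
wrist_force: [0.6, -0.5, -5.5]
width: 0.012
shift cm [ 0.13 -0.15 -0.19] spin 0.002 t 6.58 pos [0.4881 0.1015 0.3231] rpy [ 3.1401e+00  9.0000e-04 -1.7635e+00] F [ 0.6 -0.5 -5.5] w 0.012 q [ 0.09 -0.02  1.25  0.    1.91  1.85]
```

```bash
python3 -m inch '0 0 0 0 1; 0 0 0 0 1; 0 0 0 0 1'; python3 - <<'E'
from h import *
shift([.4893,.0999,.325],-1.766)
for n in ("side","top"):
    p,d=robot.snapshot(n); cv2.imwrite(f"pics/{n}4.png",p); np.save(f"{n}4.npy",d)
s=cv2.imread("pics/side4.png");cv2.imwrite("pics/side4z.png",cv2.resize(s[80:300,130:320],None,fx=2.7,fy=2.7,interpolation=cv2.INTER_CUBIC))
t=cv2.imread("pics/top4.png");cv2.imwrite("pics/top4z.png",cv2.resize(t[165:255,150:270],None,fx=6.5,fy=6.5,interpolation=cv2.INTER_CUBIC))
E
```

```text
time: 6.83
tool_pos: [0.4881, 0.1006, 0.3228]
ee_rot: [3.14, 0.0, -1.765]
wrist_force: [0.4, 0.1, -5.0]
width: 0.0123
shift cm [ 0.04 -0.13 -0.22] spin 0.001 t 6.83 pos [0.4881 0.1006 0.3228] rpy [ 3.1397e+00  3.0000e-04 -1.7649e+00] F [ 0.4  0.1 -5. ] w 0.0123 q [ 0.09 -0.02  1.25  0.    1.91  1.85]
```

View pics/side4z.png

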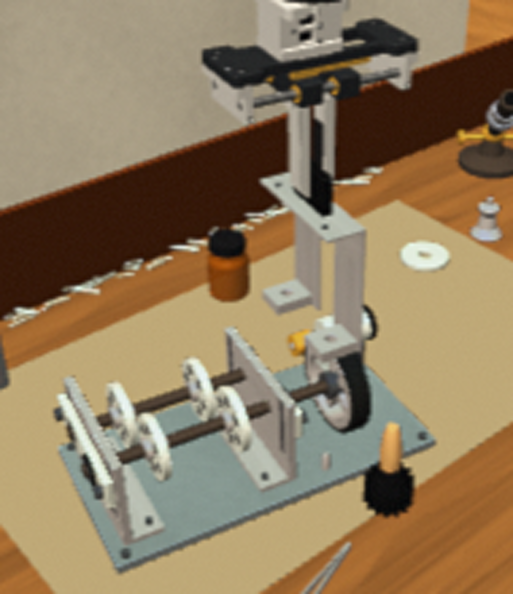

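View pics/top4z.png

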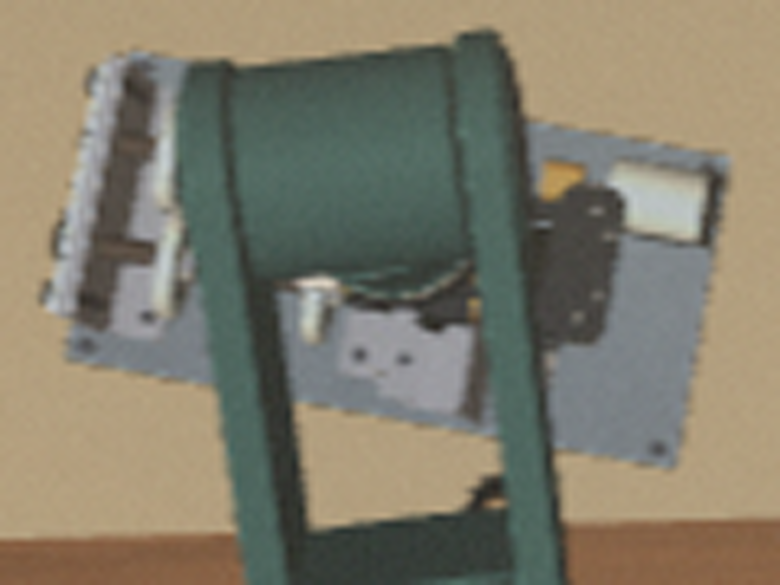

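The shield hangs upright over the seat, with the near hole near zoom (330,340) and the near post at (327,460). Use the side view for a relative hole-versus-post check.

```bash
python3 - <<'E'
from h import *
o=robot.get_obs(); T=o["tool_pos"]; th=o["ee_rot"][2]+np.pi/2
X=np.array([np.cos(th),np.sin(th)]);Y=np.array([-np.sin(th),np.cos(th)])
m=T[:2]+.004*Y+.0004*X
zt=T[2]-.1494+.012
for k in(-.045,.045): print("pred hole",(m+k*X).round(4),w2p("side",[*(m+k*X),zt]).round(1))
for k in(-.045,.045): print("pred posttop side px",w2p("side",[*(np.array([.4905,.1038])+k*np.array([.981,-.195])),.034]).round(1))
s=cv2.imread("pics/side4.png")
a=cv2.resize(s[195:220,235:270],None,fx=16,fy=16,interpolation=cv2.INTER_CUBIC)
b=cv2.resize(s[240:262,235:270],None,fx=16,fy=16,interpolation=cv2.INTER_CUBIC)
c=cv2.resize(s[178:200,222:257],None,fx=16,fy=16,interpolation=cv2.INTER_CUBIC)
cv2.imwrite("pics/h4.png",np.hstack([np.vstack([a])[:352],b])[:, :800] if 0 else np.vstack([np.hstack([a[:350,:400],b[:350,:400]])]))
cv2.imwrite("pics/h4c.png",c)
E
```

```text
pred hole [0.4453 0.1132] [252.1 204.3]
pred hole [0.5336 0.0958] [235.9 187.3]
pred posttop side px [251.3 246.5]
pred posttop side px [236.5 228.4]
```

View pics/h4.png

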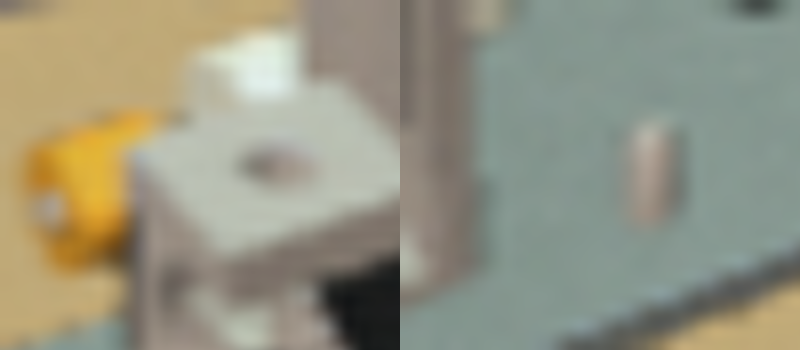

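View pics/h4c.png

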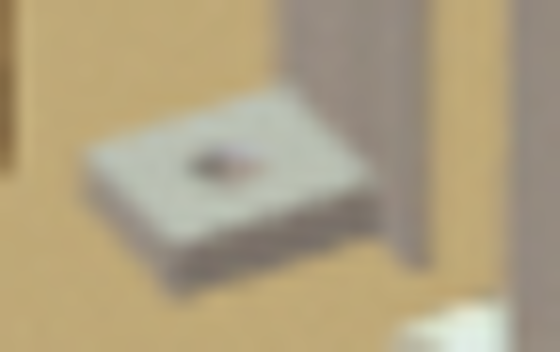

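```bash
python3 - <<'E'
from h import *
for u,v in((250.9,247.3),(250.9,246.8),(251.3,246.5)): print(onz("side",u,v,.034).round(4))
for u,v in((250.6,252.5),(250.6,253.)): print("base",onz("side",u,v,.012).round(4))
# plate corners in side view pics/side0 -> compare with model
M=np.array([.5307,.1525]);th=-.1965
X=np.array([np.cos(th),np.sin(th)]);Y=np.array([-np.sin(th),np.cos(th)])
for a,b in((-95,-185),(-95,185),(95,-185),(95,185)):
    print((a,b),w2p("side",[*(M+a/1e3*X+b/1e3*Y),.012]).round(1),w2p("top",[*(M+a/1e3*X+b/1e3*Y),.012]).round(1))
s=cv2.imread("pics/side0.png")
def z(u,v): return cv2.resize(s[v-9:v+10,u-9:u+10],None,fx=20,fy=20,interpolation=cv2.INTER_CUBIC)
cv2.imwrite("pics/cor.png",np.hstack([z(291,243),z(175,290)]))
E
```

```text
[0.4445 0.1156 0.034 ]
[0.446  0.1143 0.034 ]
[0.4462 0.1126 0.034 ]
base [0.446  0.1151 0.012 ]
base [0.4445 0.1164 0.012 ]
(-95, -185) [291.9 241.1] [253.9 236.6]
(-95, 185) [173.9 289.6] [159.4 220.4]
(95, -185) [259.3 207.4] [262.1 188.4]
(95, 185) [151.3 244.8] [169.1 172.7]
```

View pics/cor.png

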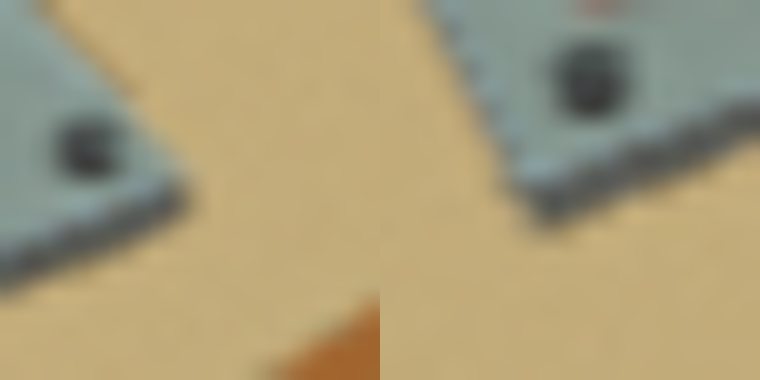

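Side view, corrected with the held shield, puts the seat about 2–3 mm further in +y than the top view alone. Take a combined seat of (0.4895, 0.1056), lower to just above the posts, and look again.

```bash
python3 - <<'E'
from h import *
shift([.4883,.1018,.192],-1.767)
E
python3 -m inch '-0.1 -0.06 1 0 1; -0.1 -0.06 2.5 0 1; -0.1 -0.06 4 0 1; -0.1 -0.06 5.5 0 1; -0.1 -0.06 7 0 1; -0.1 -0.06 8 0 1; -0.1 -0.06 9 0 1; -0.1 -0.06 10 0 1; -0.1 -0.06 11 0 1; -0.1 -0.06 12 0 1; -0.1 -0.06 12.5 0 1; -0.1 -0.06 12.9 0 1; -0.1 -0.06 12.9 0 1; -0.1 -0.06 12.9 0 1'; python3 - <<'E'
from h import *
shift([.4883,.1018,.192],-1.767)
p,d=robot.snapshot("side"); cv2.imwrite("pics/side5.png",p)
cv2.imwrite("pics/side5z.png",cv2.resize(p[180:270,200:300],None,fx=6.5,fy=6.5,interpolation=cv2.INTER_CUBIC))
E
```

```text
shift cm [-0.11 -0.   13.1 ] spin 0.002 t 6.93 pos [0.4883 0.1006 0.323 ] rpy [ 3.1401e+00  7.0000e-04 -1.7650e+00] F [-0.5 -0.5 -4.5] w 0.0117 q [ 0.09 -0.02  1.25  0.    1.91  1.85]
time: 8.1
tool_pos: [0.489, 0.1016, 0.1942]
ee_rot: [3.14, 0.001, -1.765]
wrist_force: [0.8, 0.5, -4.6]
width: 0.0118
shift cm [-0.    0.07  0.22] spin 0.002 t 8.1 pos [0.489  0.1016 0.1942] rpy [ 3.1405e+00  7.0000e-04 -1.7650e+00] F [ 0.8  0.5 -4.6] w 0.0118 q [ 0.09 -0.02  1.51  0.    1.66  1.86]
```

View pics/side5z.png

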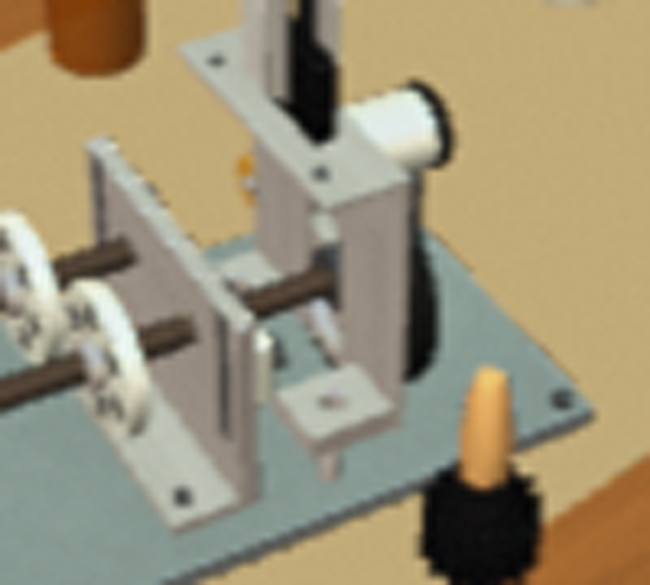

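```bash
python3 - <<'E'
from h import *
p=cv2.imread("pics/side5.png")
cv2.imwrite("pics/h5.png",cv2.resize(p[230:260,234:269],None,fx=20,fy=20,interpolation=cv2.INTER_CUBIC))
T=robot.get_obs()["tool_pos"];th=robot.get_obs()["ee_rot"][2]+np.pi/2
X=np.array([np.cos(th),np.sin(th)]);Y=np.array([-np.sin(th),np.cos(th)])
m=T[:2]+.004*Y+.0004*X-.045*X
for z in(.0568,.0448,.034,.012): print(z,m.round(4),w2p("side",[*m,z]).round(2),w2p("side",[*(m+.005*X),z]).round(2),w2p("side",[*(m+.005*Y),z]).round(2))
E
```

```text
0.0568 [0.4462 0.1142] [250.97 240.82] [250.09 239.76] [249.43 241.42]
0.0448 [0.4462 0.1142] [250.92 243.95] [250.04 242.89] [249.39 244.56]
0.034 [0.4462 0.1142] [250.88 246.74] [250.01 245.68] [249.36 247.34]
0.012 [0.4462 0.1142] [250.79 252.31] [249.93 251.25] [249.29 252.92]
```

View pics/h5.png

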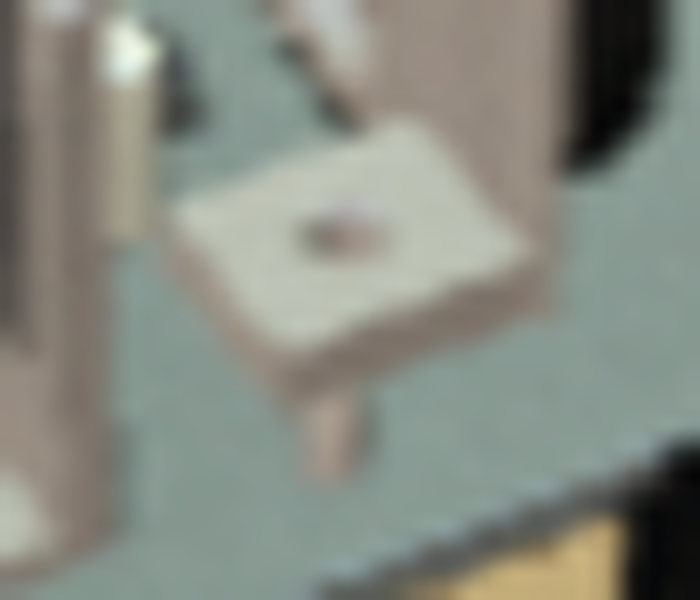

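Hole axis and post agree to within about 1 mm. Nudge +0.5 mm in x and +1 mm in y, and begin engaging the tapered tips.

```bash
python3 - <<'E'
from h import *
shift([.4897,.1025,.1784],-1.767)
E
python3 -m inch '-0.1 -0.05 0.3 0 1; -0.1 -0.05 0.5 0 1; -0.1 -0.05 0.7 0 1; -0.1 -0.05 0.9 0 1; -0.1 -0.05 1.1 0 1;-0.1 -0.05 1.25 0 1;-0.1 -0.05 1.4 0 1;-0.1 -0.05 1.5 0 1; -0.1 -0.05 1.5 0 1; -0.1 -0.05 1.5 0 1'; python3 - <<'E'
from h import *
shift([.4897,.1025,.1784],-1.767)
print(robot.get_obs()["wrist_torque"].round(2))
p,d=robot.snapshot("side"); 
cv2.imwrite("pics/side6z.png",cv2.resize(p[180:270,200:300],None,fx=6.5,fy=6.5,interpolation=cv2.INTER_CUBIC))
E
```

```text
shift cm [-0.09 -0.03  1.62] spin 0.002 t 8.15 pos [0.4892 0.1016 0.1946] rpy [ 3.1413e+00  1.0000e-03 -1.7650e+00] F [-0.7  1.5 -5.3] w 0.012 q [ 0.09 -0.02  1.51  0.    1.66  1.86]
time: 8.98
tool_pos: [0.4899, 0.1025, 0.1796]
ee_rot: [3.141, 0.001, -1.765]
wrist_force: [0.7, 0.4, -5.0]
width: 0.0119
shift cm [0.01 0.02 0.12] spin 0.002 t 8.98 pos [0.4899 0.1025 0.1796] rpy [ 3.1411e+00  1.0000e-03 -1.7650e+00] F [ 0.7  0.4 -5. ] w 0.0119 q [ 0.09 -0.02  1.53  0.    1.63  1.86]
[ 0.1  -0.04  0.  ]
```

View pics/side6z.png

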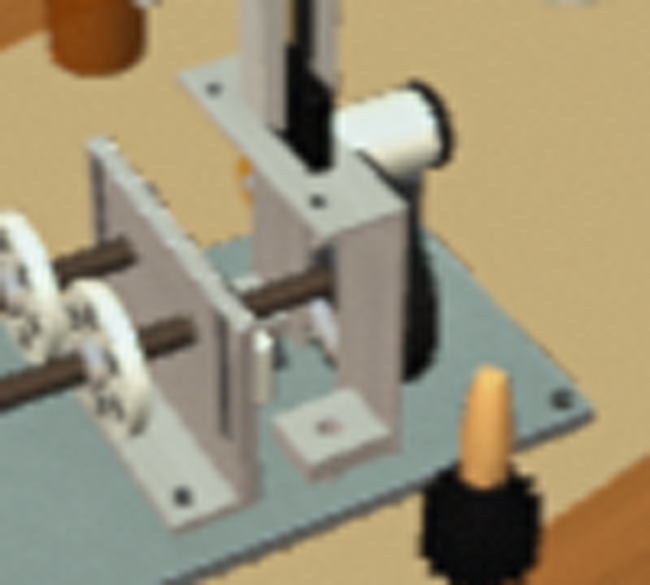

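Feet are 4 mm below the post tips with no added force. Continue gently.

```bash
python3 -m inch '0 0 0.15 0 1; 0 0 0.3 0 1; 0 0 0.4 0 1; 0 0 0.5 0 1;0 0 0.55 0 1; 0 0 0.6 0 1; 0 0 0.6 0 1'; python3 - <<'E'
from h import *
shift([.4897,.1025,.1634],-1.767)
print(robot.get_obs()["wrist_torque"].round(2))
E
```

```text
time: 9.62
tool_pos: [0.4899, 0.1026, 0.1736]
ee_rot: [3.141, 0.001, -1.765]
wrist_force: [-0.2, -1.1, -5.0]
width: 0.0119
shift cm [0.01 0.02 1.02] spin 0.002 t 9.62 pos [0.4899 0.1026 0.1736] rpy [ 3.1411e+00  1.0000e-03 -1.7650e+00] F [-0.2 -1.1 -5. ] w 0.0119 q [ 0.09 -0.01  1.54  0.    1.62  1.86]
[ 0.05 -0.03 -0.01]
```

```bash
python3 -m inch '0 0 0.15 0 1; 0 0 0.3 0 1; 0 0 0.45 0 1; 0 0 0.6 0 1;0 0 0.7 0 1; 0 0 0.8 0 1; 0 0 0.9 0 1;0 0 0.95 0 1; 0 0 0.95 0 1'; python3 - <<'E'
from h import *
shift([.4897,.1025,.1614],-1.767)
print(robot.get_obs()["wrist_torque"].round(2))
E
```

```text
time: 10.37
tool_pos: [0.4898, 0.1026, 0.1639]
ee_rot: [3.141, 0.001, -1.765]
wrist_force: [-0.1, -0.7, -4.9]
width: 0.0121
shift cm [0.01 0.01 0.25] spin 0.002 t 10.37 pos [0.4898 0.1026 0.1639] rpy [ 3.1409e+00  9.0000e-04 -1.7649e+00] F [-0.1 -0.7 -4.9] w 0.0121 q [ 0.09 -0.01  1.55  0.    1.6   1.86]
[ 0.03  0.06 -0.07]
```

```bash
python3 -m inch '0 0 0.07 0 1; 0 0 0.14 0 1; 0 0 0.2 0 1; 0 0 0.25 0 1;0 0 0.25 0 1; 0 0 0.25 0 1'; python3 - <<'E'
from h import *
shift([.4897,.1025,.1614],-1.767)
print(robot.get_obs()["wrist_torque"].round(2))
E
```

```text
time: 10.87
tool_pos: [0.4898, 0.1025, 0.1614]
ee_rot: [3.141, 0.001, -1.765]
wrist_force: [0.3, -0.6, -4.7]
width: 0.0117
shift cm [0.01 0.01 0.  ] spin 0.002 t 10.87 pos [0.4898 0.1025 0.1614] rpy [ 3.1409e+00  9.0000e-04 -1.7650e+00] F [ 0.3 -0.6 -4.7] w 0.0117 q [ 0.09 -0.01  1.56  0.    1.59  1.86]
[ 0.03 -0.05  0.03]
```

Still carrying the weight, so a little lower until contact.

```bash
python3 -m inch '0 0 0.05 0 1; 0 0 0.1 0 1; 0 0 0.1 0 1'; python3 -m inch '0 0 0.05 0 1; 0 0 0.1 0 1; 0 0 0.1 0 1';python3 - <<'E'
from h import *
shift([.4897,.1025,.1614],-1.767)
E
```

```text
time: 11.12
tool_pos: [0.4899, 0.1026, 0.1613]
ee_rot: [-3.142, 0.001, -1.765]
wrist_force: [-1.5, 0.2, -0.1]
width: 0.0119
time: 11.37
tool_pos: [0.4899, 0.1026, 0.1613]
ee_rot: [-3.141, 0.001, -1.765]
wrist_force: [-3.6, 0.9, 3.3]
width: 0.0109
shift cm [ 0.02  0.02 -0.01] spin 0.002 t 11.37 pos [0.4899 0.1026 0.1613] rpy [-3.1408e+00  1.4000e-03 -1.7648e+00] F [-3.6  0.9  3.3] w 0.0109 q [ 0.09 -0.01  1.56  0.    1.59  1.86]
```

Contact came exactly at the predicted home height (0.1613). Release.

```bash
python3 -m inch '0 0 0 0 0.8; 0 0 0 0 0.6; 0 0 0 0 0.5; 0 0 0 0 0.5; 0 0 0 0 0.5; 0 0 0 0 0.5; 0 0 -1 0 0.5; 0 0 -2 0 0.5; 0 0 -4 0 0.5; 0 0 -6 0 0.5; 0 0 -8 0 0.5; 0 0 -10 0 0.5; 0 0 -11 0 0.5'; python3 - <<'E'
from h import *
shift([.4897,.1025,.1614],-1.767)
p,d=robot.snapshot("side"); cv2.imwrite("pics/side7.png",p)
cv2.imwrite("pics/side7z.png",cv2.resize(p[180:270,200:300],None,fx=6.5,fy=6.5,interpolation=cv2.INTER_CUBIC))
E
```

```text
time: 12.45
tool_pos: [0.4909, 0.1026, 0.2757]
ee_rot: [-3.135, 0.003, -1.765]
wrist_force: [0.2, -0.2, 0.3]
width: 0.0466
shift cm [ 0.07  0.2  11.43] spin 0.002 t 12.45 pos [0.4909 0.1026 0.2757] rpy [-3.1347e+00  3.1000e-03 -1.7648e+00] F [ 0.2 -0.2  0.3] w 0.0466 q [ 0.09 -0.03  1.35  0.    1.81  1.86]
```

View pics/side7z.png

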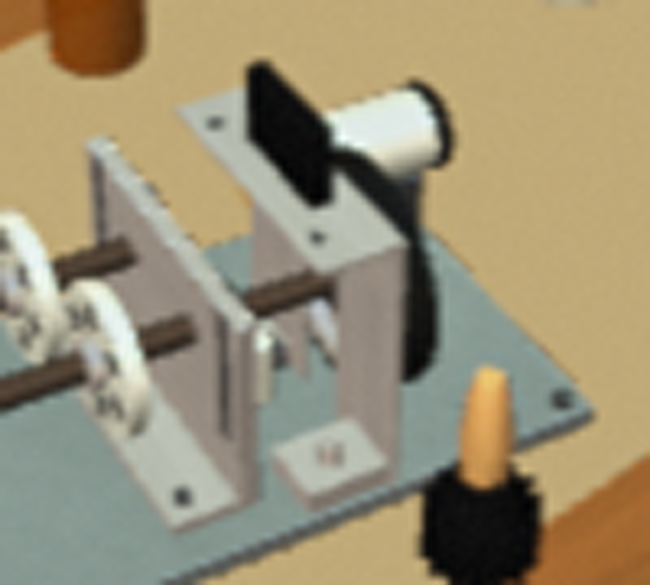

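The shield is home, with the post showing flush in the foot hole. Next, the wheel height from the earlier depth data, then feel for it.

```bash
python3 - <<'E'
from h import *
S=np.array([.4911,.1064]);th=-1.765+np.pi/2
X=np.array([np.cos(th),np.sin(th)]);Y=np.array([-np.sin(th),np.cos(th)])
P=cloud("top",np.load("top0.npy")).reshape(-1,3); d=P[:,:2]-S; x=d@X; y=d@Y+.038
for nm in("all",):
    k=(abs(y)<.009)&(abs(x)<.03)&(P[:,2]>.1)&(P[:,2]<.17)
    zt=P[k,2]+.055-np.sqrt(.055**2-x[k]**2); print("top z",k.sum(),np.median(zt),zt.std())
k=(abs(y)<.009)&(P[:,2]>.05)&(P[:,2]<.17)
print("x extent",np.percentile(x[k],[1,99]))
q=cloud("top",np.load("top0.npy"))[215:240,300:330,2]; print("bench",np.median(q))
W=S-.042*Y; print("target",W)
shift([*W,.165],-1.765)
E
```

```text
top z 84 0.14003637736998742 0.003408972967467991
x extent [-0.12151337  0.4630021 ]
bench 0.0020853369420598556
target [0.48299462 0.06518953]
shift cm [ 3.89  0.21 11.16] spin 0.0 t 12.5 pos [0.4915 0.1027 0.2768] rpy [-3.1324  0.0038 -1.7648] F [ 0.4 -0.5  1.3] w 0.0472 q [ 0.09 -0.03  1.35  0.    1.81  1.86]
```

```bash
python3 -m inch '1 0.05 0 0 0.7; 2 0.1 0 0 1; 3 0.2 0 0 1; 3.9 0.2 0 0 1; 3.9 0.2 0 0 1; 3.9 0.2 0 0 1;3.9 0.2 0 0 1;3.9 0.2 0 0 1; 3.9 0.2 2 0 1; 3.9 0.2 4 0 1; 3.9 0.2 6 0 1; 3.9 0.2 8 0 1; 3.9 0.2 10 0 1; 3.9 0.2 11 0 1; 3.9 0.2 12 0 1; 3.9 0.2 12.3 0 1; 3.9 0.2 12.3 0 1; 3.9 0.2 12.3 0 1'; python3 - <<'E'
from h import *
shift([.4830,.0652,.1430],-1.765)
p,d=robot.snapshot("side"); cv2.imwrite("pics/side8.png",p)
cv2.imwrite("pics/side8z.png",cv2.resize(p[150:240,210:300],None,fx=6.5,fy=6.5,interpolation=cv2.INTER_CUBIC))
E
```

```text
time: 14.0
tool_pos: [0.4838, 0.0651, 0.1546]
ee_rot: [-3.131, 0.004, -1.765]
wrist_force: [-0.3, -0.9, -0.4]
width: 0.0005
shift cm [0.01 0.09 1.16] spin 0.0 t 14.0 pos [0.4838 0.0651 0.1546] rpy [-3.1309  0.0042 -1.7646] F [-0.3 -0.9 -0.4] w 0.0005 q [ 0.02 -0.04  1.61  0.    1.57  1.78]
```

View pics/side8z.png

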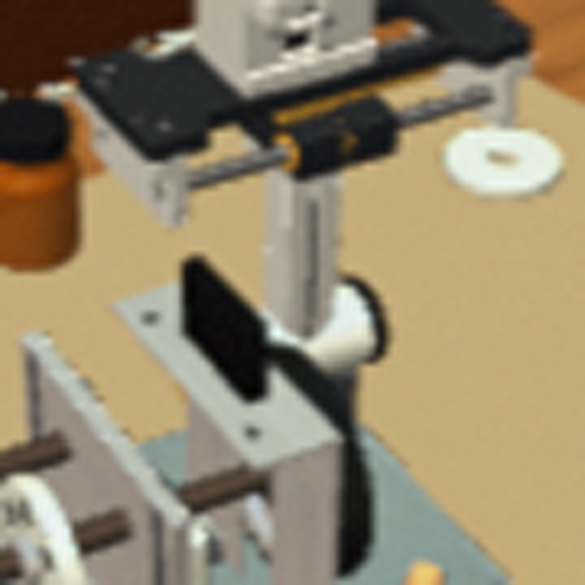

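Closed fingers are above the tyre, clear of the shield. Feel downward in small steps.

```bash
python3 -m inch '0 0.1 0.4 0 1; 0 0.1 0.8 0 1; 0 0.1 1.1 0 1; 0 0.1 1.2 0 1; 0 0.1 1.2 0 1'; for i in 1 2 3; do :; done; python3 -m inch '0 0 0.05 0 1; 0 0 0.05 0 1'
```

```text
time: 14.47
tool_pos: [0.4829, 0.0653, 0.1424]
ee_rot: [-3.131, 0.004, -1.765]
wrist_force: [-0.8, 0.8, -0.5]
width: 0.0003
time: 14.63
tool_pos: [0.4828, 0.0653, 0.1418]
ee_rot: [-3.131, 0.004, -1.765]
wrist_force: [0.4, 0.7, -0.1]
width: 0.0003
```

```bash
python3 -m inch '0 0 0.05 0 1; 0 0 0.05 0 1'
```

```text
time: 14.8
tool_pos: [0.4828, 0.0653, 0.1413]
ee_rot: [-3.131, 0.004, -1.765]
wrist_force: [-0.6, 0.2, -0.4]
width: 0.0007
```

```bash
python3 -m inch '0 0 0.05 0 1; 0 0 0.05 0 1'
```

```text
time: 14.97
tool_pos: [0.4828, 0.0653, 0.1407]
ee_rot: [-3.131, 0.004, -1.765]
wrist_force: [0.1, -0.2, 0.4]
width: 0.0003
```

```bash
python3 -m inch '0 0 0.05 0 1; 0 0 0.05 0 1'
```

```text
time: 15.13
tool_pos: [0.4828, 0.0653, 0.1401]
ee_rot: [-3.131, 0.004, -1.765]
wrist_force: [0.7, -0.0, 0.5]
width: 0.0005
```

```bash
python3 -m inch '0 0 0.05 0 1; 0 0 0.05 0 1'
```

```text
time: 15.3
tool_pos: [0.4827, 0.0653, 0.1395]
ee_rot: [-3.132, 0.004, -1.765]
wrist_force: [0.3, 0.5, -0.4]
width: 0.0005
```

```bash
python3 -m inch '0 0 0.05 0 1; 0 0 0.05 0 1'
```

```text
time: 15.47
tool_pos: [0.4827, 0.0653, 0.1389]
ee_rot: [-3.132, 0.004, -1.765]
wrist_force: [-0.0, -0.2, 0.5]
width: 0.0005
```

```bash
python3 -m inch '0 0 0.03 0 1; 0 0 0.03 0 1'
```

```text
time: 15.63
tool_pos: [0.4826, 0.0653, 0.1385]
ee_rot: [-3.132, 0.004, -1.765]
wrist_force: [-0.8, 0.1, 0.2]
width: 0.0002
```

```bash
python3 -m inch '0 0 0.05 0 1; 0 0 0.05 0 1'
```

```text
time: 15.8
tool_pos: [0.4825, 0.0653, 0.1379]
ee_rot: [-3.132, 0.004, -1.765]
wrist_force: [0.3, 0.4, 0.9]
width: 0.0002
```

```bash
python3 -m inch '0 0 0.05 0 1; 0 0 0.05 0 1'
```

```text
time: 15.97
tool_pos: [0.4827, 0.0652, 0.1376]
ee_rot: [-3.132, 0.004, -1.765]
wrist_force: [-1.3, -0.5, 0.9]
width: 0.0007
```

```bash
python3 -m inch '0 0 0.05 0 1; 0 0 0.05 0 1'
```

```text
time: 16.13
tool_pos: [0.483, 0.0652, 0.1375]
ee_rot: [-3.131, 0.004, -1.765]
wrist_force: [-0.1, -0.6, 1.4]
width: 0.0005
```

```bash
python3 -m inch '0 0 0.1 0 1; 0 0 0.1 0 1'; python3 - <<'E'
from h import *
o=robot.get_obs();print(o["tool_pos"],o["wrist_force"])
E
```

```text
time: 16.3
tool_pos: [0.4835, 0.0651, 0.1372]
ee_rot: [-3.129, 0.004, -1.765]
wrist_force: [-0.7, -0.7, 4.3]
width: 0.0003
[0.48351152 0.06508608 0.13720312] [-0.72952902 -0.74446031  4.27307648]
```

Touch found: the tyre top is at about 0.1376 m, with 4.3 N at 0.4 mm deeper. Back off to a run-up point and rehearse the stroke in the air, to learn the height error at speed.

```bash
python3 -m inch '0 0 -0.4 0 1; 0 0.8 -0.8 0 1; 0 2 -0.8 0 1; 0 3.2 -0.8 0 1; 0 4 -0.8 0 1; 0 4 -0.8 0 1;0 4 -0.8 0 1'; python3 - <<'E'
from h import *
th=-1.765+np.pi/2
X=np.array([np.cos(th),np.sin(th)]);W=np.array([.4832,.0650])
for k in(-.04,-.02,0,.02,.05,.08): shift([*(W+k*X),.1437],-1.765)
E
```

```text
time: 16.88
tool_pos: [0.4439, 0.0729, 0.1448]
ee_rot: [-3.129, 0.004, -1.764]
wrist_force: [0.5, 1.0, -0.6]
width: 0.0002
shift cm [ 0.02 -0.01  0.11] spin 0.001 t 16.88 pos [0.4439 0.0729 0.1448] rpy [-3.1288  0.0042 -1.7645] F [ 0.5  1.  -0.6] w 0.0002 q [ 0.04 -0.13  1.7   0.    1.55  1.8 ]
shift cm [ 0.02 -2.01  0.13] spin 0.001 t 16.88 pos [0.4439 0.0729 0.1448] rpy [-3.1288  0.0042 -1.7645] F [ 0.5  1.  -0.6] w 0.0002 q [ 0.04 -0.13  1.7   0.    1.55  1.8 ]
shift cm [ 0.02 -4.01  0.16] spin 0.001 t 16.88 pos [0.4439 0.0729 0.1448] rpy [-3.1288  0.0042 -1.7645] F [ 0.5  1.  -0.6] w 0.0002 q [ 0.04 -0.13  1.7   0.    1.55  1.8 ]
shift cm [ 0.02 -6.01  0.19] spin 0.001 t 16.88 pos [0.4439 0.0729 0.1448] rpy [-3.1288  0.0042 -1.7645] F [ 0.5  1.  -0.6] w 0.0002 q [ 0.04 -0.13  1.7   0.    1.55  1.8 ]
shift cm [ 0.02 -9.01  0.22] spin 0.001 t 16.88 pos [0.4439 0.0729 0.1448] rpy [-3.1288  0.0042 -1.7645] F [ 0.5  1.  -0.6] w 0.0002 q [ 0.04 -0.13  1.7   0.    1.55  1.8 ]
shift cm [  0.03 -12.01   0.26] spin 0.001 t 16.88 pos [0.4439 0.0729 0.1448] rpy [-3.1288  0.0042 -1.7645] F [ 0.5  1.  -0.6] w 0.0002 q [ 0.04 -0.13  1.7   0.    1.55  1.8 ]
```

Rehearse at 0.1437 (6 mm above), stopping the call mid-stroke.

```bash
python3 -m inch '0 0 0.11 0 1; 0 0 0.11 0 1; 0 -0.6 0.12 0 1; 0 -2 0.13 0 1; 0 -4 0.16 0 1'; python3 - <<'E'
from h import *
o=robot.get_obs();print(o["tool_pos"],o["qvel"][:2])
E
```

```text
time: 17.3
tool_pos: [0.4836, 0.0653, 0.1438]
ee_rot: [-3.129, 0.004, -1.764]
wrist_force: [-0.3, -0.3, 0.4]
width: 0.0004
[0.48357717 0.06526554 0.14383108] [-0.11658354  0.54299145]
```

Height tracking at speed is within 0.1 mm. Return to the run-up point.

```bash
python3 -m inch '0 0 -0.3 0 1; 0 1 -0.3 0 1; 0 2.5 -0.3 0 1; 0 3.7 -0.3 0 1; 0 4 -0.3 0 1; 0 4 -0.3 0 1; 0 4 -0.3 0 1'; python3 - <<'E'
from h import *
th=-1.765+np.pi/2
X=np.array([np.cos(th),np.sin(th)]);W=np.array([.4832,.0650])
for k in(-.04,-.02,0,.02,.04): shift([*(W+k*X),.1369],-1.765)
E
```

```text
time: 17.88
tool_pos: [0.4441, 0.073, 0.1466]
ee_rot: [-3.128, 0.004, -1.764]
wrist_force: [0.6, -0.3, 0.2]
width: 0.0004
shift cm [0.04 0.02 0.97] spin 0.001 t 17.88 pos [0.4441 0.073  0.1466] rpy [-3.1278  0.0044 -1.7637] F [ 0.6 -0.3  0.2] w 0.0004 q [ 0.04 -0.13  1.7   0.    1.56  1.8 ]
shift cm [ 0.04 -1.98  1.  ] spin 0.001 t 17.88 pos [0.4441 0.073  0.1466] rpy [-3.1278  0.0044 -1.7637] F [ 0.6 -0.3  0.2] w 0.0004 q [ 0.04 -0.13  1.7   0.    1.56  1.8 ]
shift cm [ 0.04 -3.98  1.03] spin 0.001 t 17.88 pos [0.4441 0.073  0.1466] rpy [-3.1278  0.0044 -1.7637] F [ 0.6 -0.3  0.2] w 0.0004 q [ 0.04 -0.13  1.7   0.    1.56  1.8 ]
shift cm [ 0.05 -5.98  1.05] spin 0.001 t 17.88 pos [0.4441 0.073  0.1466] rpy [-3.1278  0.0044 -1.7637] F [ 0.6 -0.3  0.2] w 0.0004 q [ 0.04 -0.13  1.7   0.    1.56  1.8 ]
shift cm [ 0.05 -7.98  1.08] spin 0.001 t 17.88 pos [0.4441 0.073  0.1466] rpy [-3.1278  0.0044 -1.7637] F [ 0.6 -0.3  0.2] w 0.0004 q [ 0.04 -0.13  1.7   0.    1.56  1.8 ]
```

```bash
python3 -m inch '0.04 0 0.5 0 1; 0.04 0 0.97 0 1; 0.04 0 0.97 0 1; 0.04 -0.6 0.98 0 1; 0.04 -2 1 0 1; 0.04 -4 1.03 0 1; 0.04 -6 1.05 0 1; 0.05 -8 0.6 0 1; 0.05 -9.5 -1 0 1; 0.05 -10 -3 0 1; 0.05 -10 -5 0 1; 0.05 -10 -7 0 1'; python3 - <<'E'
from h import *
F=[robot.snapshot("side")[0] for _ in range(6)]
z=lambda p:cv2.resize(p[195:265,145:270],None,fx=3,fy=3,interpolation=cv2.INTER_CUBIC)
cv2.imwrite("pics/spin1.png",np.vstack([np.hstack([z(F[0]),z(F[2])]),np.hstack([z(F[3]),z(F[5])])]))
for i in range(5): print(cv2.absdiff(F[i],F[i+1])[195:265,145:270].max(2).__gt__(40).sum())
o=robot.get_obs();print(o["time"],o["tool_pos"],o["wrist_force"])
np.save("F1.npy",np.array(F))
E
```

```text
time: 18.88
tool_pos: [0.542, 0.0528, 0.2181]
ee_rot: [-3.129, 0.004, -1.764]
wrist_force: [-0.1, 0.5, 0.9]
width: 0.0004
21
15
18
12
13
19.1833 [0.54048155 0.0532186  0.2159742 ] [-0.29087319 -1.06632049  0.27798384]
```

View pics/spin1.png

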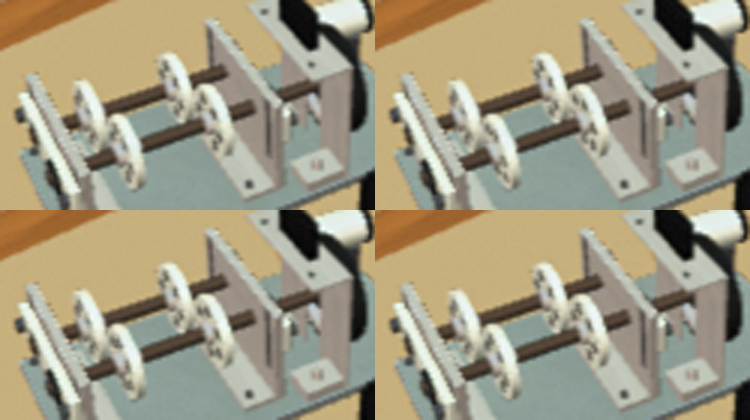

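```bash
python3 - <<'E'
from h import *
F=np.load("F1.npy")
z=lambda p:cv2.resize(p[220:250,205:230],None,fx=10,fy=10,interpolation=cv2.INTER_CUBIC)
cv2.imwrite("pics/spin1d.png",np.vstack([np.hstack([z(f) for f in F[:3]]),np.hstack([z(f) for f in F[3:]])]))
E
```

```text
(no output)
```

View pics/spin1d.png

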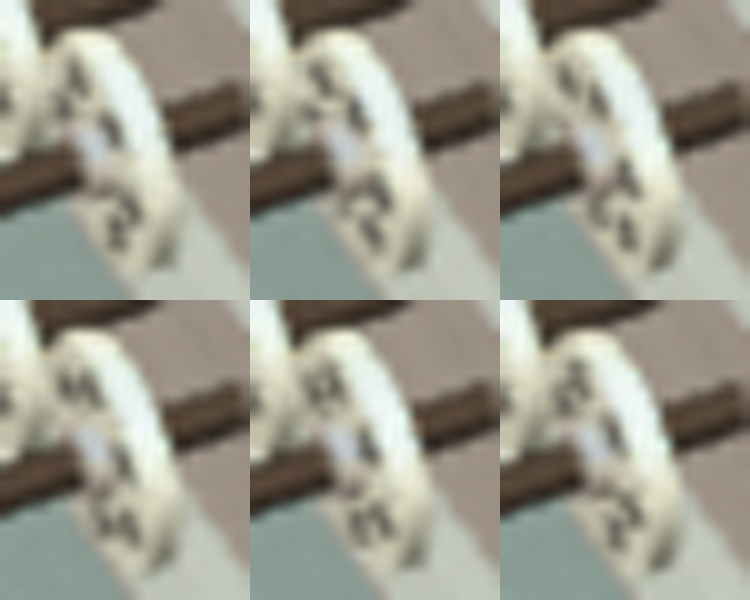

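The disc holes advance frame to frame and the pattern repeats after about 5 frames (0.25 s), roughly 4 rad/s and matching the finger speed. Keep the hand away and let the wheel run on.

```bash
python3 -m inch '0 0 -1 0 1; 0 0 -3 0 1; 0 0 -5 0 1; 0 0 -7 0 1; 0 0 -8 0 1; 0 0 -8 0 1; 0 0 -8 0 1; 0 0 -8 0 1; 0 0 -8 0 1; 0 0 -8 0 1; 0 0 -8 0 1; 0 0 -8 0 1; 0 0 -8 0 1; 0 0 -8 0 1'; python3 - <<'E'
from h import *
F=[robot.snapshot("side")[0] for _ in range(6)]
z=lambda p:cv2.resize(p[220:250,205:230],None,fx=10,fy=10,interpolation=cv2.INTER_CUBIC)
cv2.imwrite("pics/spin2d.png",np.vstack([np.hstack([z(f) for f in F[:3]]),np.hstack([z(f) for f in F[3:]])]))
cv2.imwrite("pics/side9.png",F[-1]); cv2.imwrite("pics/top9.png",robot.snapshot("top")[0])
cv2.imwrite("pics/side9z.png",cv2.resize(F[-1][170:270,200:300],None,fx=5.5,fy=5.5,interpolation=cv2.INTER_CUBIC))
o=robot.get_obs();print(o["time"],o["tool_pos"],o["wrist_force"])
E
```

```text
time: 20.35
tool_pos: [0.5395, 0.0531, 0.2959]
ee_rot: [-3.131, 0.004, -1.764]
wrist_force: [-0.1, -0.3, 0.3]
width: 0.0009
20.7 [0.53958661 0.05303839 0.29602416] [ 0.44942456  0.28178911 -1.29154864]
```

View pics/spin2d.png

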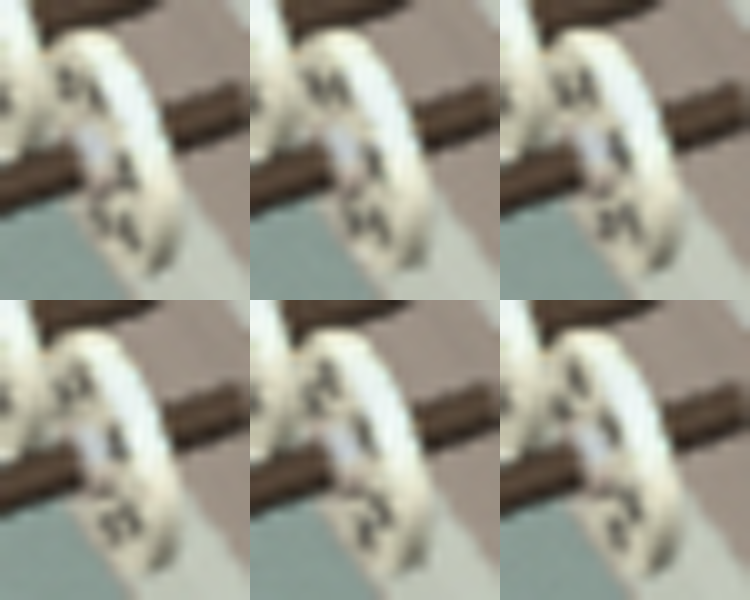

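View pics/side9.png

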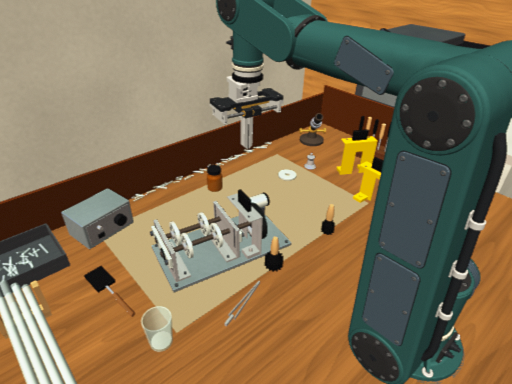

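View pics/side9z.png

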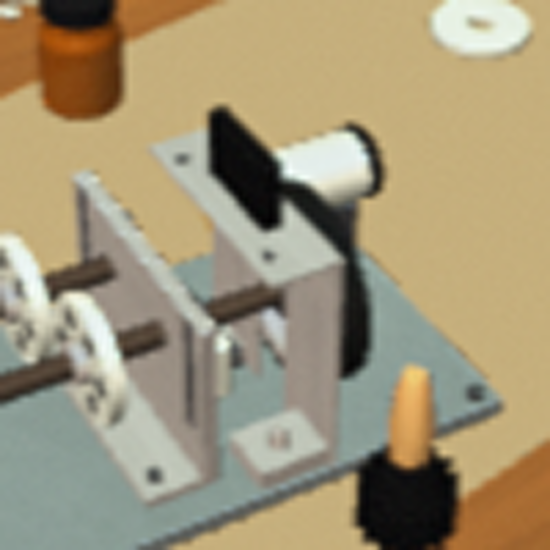

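View pics/top9.png

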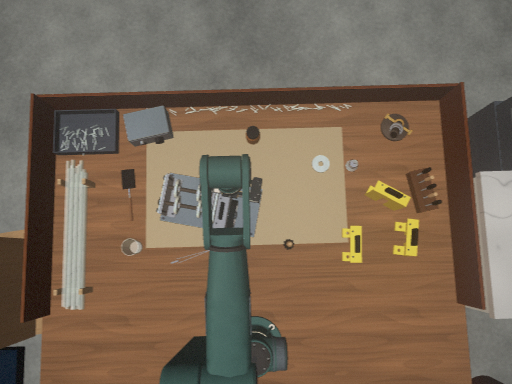

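The wheel is still turning well about 2 s after release. The shield is home and upright, the bystanders are unmoved and the hand is clear. Handing in.

```bash
python3 -c "
from bench import robot
robot.close_job(); print(robot.get_obs()['time'])"
```

```text
the job is handed in; nothing more can be done
the job is handed in; nothing more can be done
```

The heat shield is back on its posts and released, and the wheel ran on freely after one stroke. I handed the job in at about 20.7 s; no verdict was reported.

- **Shield:** I gripped it by its black grip and lowered it over both posts. It met the plate at a tool height of 0.1613 m, against 0.1614 m expected for fully home. The contact force was about 3 N, and the last side picture shows the shield upright with the near post in its foot hole. The far foot is mostly hidden in that picture, so it rests on the contact height and the upright look.
- **Wheel:** I felt the tyre top at about 0.1376 m, with at most 4.3 N measured while feeling. I then stroked it once about 0.7 mm deep at about 0.24 m/s and took the hand away. The force during the stroke itself was not recorded; from the wheel's give it should have been no more than about 7 N.
- **Run-on:** Right after release, pictures of the front disc's holes showed roughly 4 rad/s, assuming six holes per disc. About 2 s later the wheel was still turning, clearly above a quarter turn a second, with nothing touching it.
- **Bystanders:** The other things looked unmoved in the last pictures, except the big reamer and the far side of the machine, which the arm hid from above. The reamer is in place in the side view.
- **Disagreement:** The top and side cameras differed by 2–3 mm on where the seat was. I used a combined value, checked it by looking just above the posts, and the shield went down without snagging.

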